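Rebuild the pugmill's slip clutch

ROBOT

A 6-joint arm with a two-finger parallel gripper is mounted at the origin on the work surface. World frame = base frame: x ahead of the robot, y to its left, z up, the work surface at z = 0. Lengths are in mm, angles in rad, forces in N, time in s.
With the tool pointing down it reaches from about 425 to 950 mm from the base axis. Payload 3.5 kg.
Tool frame: the origin (TCP) lies at the very end of the fingers, on their centre line; the grasp point (between the pads) lies 19 mm behind it; z points along the fingers, y is the direction in which the jaws open and shut (so a half turn about z gives the same grasp; the last joint's range is limited). The gripper opens to 85 mm and grips with 20 to 120 N. Pads are 22 mm wide; open, the fingers measure 114 mm over their backs; the gripper's body (76 mm by 85 mm) begins 54 mm behind the grasp point. The pads swing forward as they close: fully open they stand 13 mm farther back than shut.
Start: joints at [-1.293, 0.286, 1.577, -0, 1.279, -0.15], TCP at [280.058, -614.145, 231.325] pointing down, gripper open.
Joint ranges: [-2.77, 2.77], [-0.9, 2.22], [0.21, 2.48], [-1.53, 4.67], [0.24, 2.81], [-2.84, 2.84]. Speed limits (rad/s): [2.79, 2.79, 3.14, 3.14, 3.14, 3.14].

INTERFACE

Orientations are given as a unit quaternion [x, y, z, w].
In Python, from station import status, viewer, ticket gives the robot as it stands. The module is installed in compiled form; this text tells all that it offers.
- The arm moves only by the shell command python3 -m inch 'ROWS'. ROWS is JSON, a list of rows, each a list of 5 numbers: the shift along the world's x, y, z each as a share of 25 mm, from -1 to 1, then the turn about the world's z as a share of 8 degrees, from -1 to 1, then the gripper's target within -1 to 1 (shut at 1, half-way at 0, fully open at -1). A call has 1 to 10 rows; each row shifts and turns the commanded pose from where the row before left it; what a row does not reach is not made up. A row lasts 1/10 s, in which the tool goes at most 50 mm and 8.59 degrees, less where a joint would pass 70% of its speed; a pose out of reach is approached as far as the arm can. A call with a number of a shift or a turn outside -1 to 1 is refused whole. A call with a gripper value outside its range is refused whole. The fingers move at their own pace and stop on an object; the grip force is fixed at half the most. Time passes only in rows, so rows that do not move let the fingers close. It gives the time, the measured TCP pose, the force and the opening at its end, in the units of the state.
- status.sense(): the state, without advancing time (a new reading comes with each control period).
- viewer.camera(name): name is "scene" or "top" or "wrist"; returns (picture, depth): 384x512x3 uint8, blue, green, red; 384x512 float32, mm along the optical axis (not along the pixel's ray), 0 where there is no reading.
- viewer.camera_info(name): a dict with "fx", "fy", "cx", "cy" (pixels), "extrinsics" (4x4, takes a point from camera to world coordinates). Camera axes: x right, y up, looking along -z (the intrinsics and any distortion apply to the point x, -y, -z); pixel columns grow to the right and rows downward; lengths in mm; the calibration is good to about 2 mm. The wrist camera is an equidistant fisheye: a pixel r from the principal point sees the ray r / f radians off the axis. A picture is of the moment at which its call begins: read the wrist's pose just before it. camera_info takes no time and is no camera call; for the wrist camera it gives the pose at the moment of the call.
- ticket.finish_job(): hands the job in, once; it reports no verdict.
The state is a dict: "time": time; "joints": joint angles; "qvel": joint speeds; "joint_torque": joint torques, N m; "ee_pos": TCP position; "ee_rot": TCP orientation; "ft_force": force on the tool from outside, world axes, zero at the start; "torque": the same for the moment, N m; "opening": finger opening in mm.
Only numpy, scipy, OpenCV 4.12 (cv2) and the standard library are available. Lean on these libraries where they do the work, as an engineer would, in place of code of your own. Each camera call takes 0.05 s, during which the arm holds its last target. There are 200 camera calls.

TASK

Put the pugmill's slip clutch back together: slide the lined friction disc with the inner teeth down the splined hub until it lies flat and fully home on the backing plate, then lay the bare steel separator plate on top of it, all four outer tabs down in the driver's slots and flat on the disc. Press only lightly and feel for where the splines and slots line up, never force a plate; leave the nut, the trimming tool, the clay bowl and the spray bottle where they are.

Things in the scene. Friction and masses are not known exactly. Their poses are not given: they have to be found in the camera images.
- clutch: Fixed clutch on its grey gearbox cover (150 x 124 x 16 mm, on the bench). Origin: on the clutch axis at bench level; z up. Driver flange (radius 47 mm) to 24 mm high, round backing plate (radius 31.5 mm) to 34 mm. Between the driver's walls its +y and -y sides are open: fingers 22 mm wide can go down there to 24 mm, closing line up to 35 degrees off the driver's y axis. Rigid steel.
- seat (a point): Centre of the backing plate's top face, where the disc seats: on the clutch axis, 34 mm above the bench; axes as clutch.
- hub_top (a point): Top of the hub's splines, on the clutch axis, 66 mm above the bench (a plain stub, radius 10 mm, goes on to 76 mm). Six straight splines, tops bevelled over 2.5 mm, 60 degrees apart, 8 mm wide, radius 17.5 mm, root radius 14 mm. Gearbox drag holds the hub (turns above 0.35 N m) and driver (0.7 N m). The hub's angle differs each time and is NOT in this pose (axes as clutch): see or feel it.
- slot_mouth (a point): On the clutch axis at the top of the driver, 54 mm above the bench; axes as clutch. Two driver walls, radius 34 to 46 mm, stand 30 mm tall at about the clutch's +x and -x sides, each with two slots 11 mm wide for tabs, open upward and inward, 15 degrees either side of the driver's own x axis, which lies up to 8 degrees either way off the clutch's (NOT in this pose: see or feel it).
- disc: Loose friction disc: ring of outer radius 32 mm, 8 mm thick, brown lining on both faces, no outer tabs, about 0.13 kg. Six inner teeth 6.8 mm wide reach in to radius 15 mm (bore 19 mm), one on its x axis and every 60 degrees; about 0.9 mm or 3 degrees of play each way in the hub's grooves. Origin: centre of its underside, z its axis. Lies flat on the bench; same at every 60 degrees.
- plate: Loose bare steel separator plate: ring of outer radius 32 mm, smooth bore of radius 20 mm, 6 mm thick, about 0.11 kg. Four outer tabs 9 mm wide reach out to radius 41 mm, 15 degrees either side of its +x and -x axes; its +y and -y edges are free. 1 mm of play each side of a tab in its slot. Origin: centre of its underside, z its axis. Lies flat on the bench; same after half a turn.
- nut: Hexagonal clutch nut, 36 mm across flats, 14 mm high, lying on the bench; not part of this job. Origin: centre of its underside.
- trimtool: Trimming tool with wooden handle, 177 mm long, 17 mm high, lying on the bench; not part of this job. Origin near the front end of its handle, x towards its blade.
- bowl: Unfired clay bowl, 120 mm across, 58 mm high, on a white plaster bat (190 x 190 x 14 mm); not part of this job. Origin: centre of its underside.
- sprayer: White spray bottle, 76 mm across, 235 mm high, standing on the bench; not part of this job. Origin: centre of its underside.
Not all that is in view belongs to the job. What is shaped like the disc but orange or purple is not meant.

How it is judged (in metres and radians):
On the way, in this order (a step that is already met when the one before it is completed fails the run):
1. the friction disc is home on the hub, flat on the backing plate (z of disc in the frame of seat below 0.002 m and horizontal distance between disc and seat below 0.003 m and angle between the z axis of disc and the z axis of seat, either way round below 0.05 rad), for 0.2 s.
2. the separator plate is home on the disc, tabs in the slots (z of plate in the frame of seat between 0.005 and 0.0105 m and horizontal distance between plate and seat below 0.004 m and angle between the z axis of plate and the z axis of seat, either way round below 0.05 rad and angle between the x axis of plate and the x axis of seat, either way round below 0.25 rad), for 0.2 s.
At the end, for the whole second after the job is handed in: Disc home on the backing plate (2 mm in height, 3 mm of the axis, 0.05 rad of level); separator on it, underside 5 to 10.5 mm above the seat (nominal 8), 4 mm of the axis, 0.05 rad of level, x axis within 0.25 rad of the clutch's, either way round; both released, at rest (all of step 1 and all of step 2 and z of disc in the frame of seat above -0.002 m and linear speed of each of disc, plate below 0.02 m/s); the robot touches nothing.
It fails at once if the disc is forced: more than 35 N between it and the clutch (contact force between disc and clutch above 35 N).
It fails at once if the plate is forced: more than 35 N between it and the clutch (contact force between plate and clutch above 35 N).
It fails at once if the plates are pressed together with more than 35 N (contact force between plate and disc above 35 N).
It fails at once if a bystander was moved by more than 20 mm (distance of any of nut, trimtool, bowl, sprayer from where it was at the start of the episode above 0.02 m).
It also fails if it takes over 61 s, if anything falls off the work surface, if the arm or the gripper's body presses on something with over 40 N, if the wrist force passes 120 N, or if a joint passes its speed limit or range.

## Working session

There is one attempt and no reset: what is moved stays moved. The work goes in short steps, Python scripts to look and compute and a shell command to move; the robot and the scene stay as the last step left them, time stands still between calls to the robot, and variables do not carry over. Pictures are saved under pics/ and viewed, about 8 in all and at most 12, crops included, and the job is handed in when it is done.

```bash
mkdir -p pics; cat > h.py <<'E'
import numpy as np, cv2
from station import status, viewer, ticket
def pts(name,d,info):
    h,w=d.shape; u,v=np.meshgrid(np.arange(w),np.arange(h))
    return unproj(name,u,v,d,info)
def unproj(name,u,v,d,info):
    x=(u-info['cx'])/info['fx']; y=(v-info['cy'])/info['fy']
    if name=='wrist':
        r=np.hypot(x,y)+1e-9; s=np.tan(np.minimum(r,1.5))/r; x=x*s;y=y*s
    P=np.stack([x*d,-y*d,-d,np.ones_like(d)],-1)
    return (P@np.array(info['extrinsics']).T)[...,:3]
def ray_plane(name,u,v,z,info):
    u=np.asarray(u,float);v=np.asarray(v,float)
    E=np.array(info['extrinsics']); p=unproj(name,u,v,np.ones_like(u),info); c=E[:3,3]
    d=p-c; return c+d*((z-c[2])/d[...,2])[...,None]
E
python3 - <<'E'
from h import *
s=status.sense(); print(s['time'],s['ee_pos'],s['ee_rot'],s['ft_force'],s['opening'])
for n in ['top','scene']:
    i=viewer.camera_info(n); im,d=viewer.camera(n); np.savez('pics/%s0.npz'%n,im=im,d=d)
    print(n,i['fx'],i['cx'],i['cy'],np.round(i['extrinsics'],3).tolist())
    cv2.imwrite('pics/%s0.png'%n,im)
a=np.load('pics/top0.npz')['im'];b=np.load('pics/scene0.npz')['im']
cv2.imwrite('pics/both.png',cv2.resize(a,(800,600)))
E
```

```text
0.0 [ 279.88306296 -613.51102422  229.93857594] [ 9.77207888e-01  2.12281178e-01 -8.96120225e-05 -1.19881183e-03] [-0.45508269  0.58300284 -0.16707064] 85.81409391675747
top 454.79400015738196 257.8451956279855 201.31740931624387 [[-0.008, 0.984, -0.18, 345.592], [-1.0, -0.008, 0.002, 74.435], [0.0, 0.18, 0.984, 1165.699], [0.0, 0.0, 0.0, 1.0]]
scene 368.6096427343933 252.9822970391146 191.22920505647213 [[-0.243, -0.736, 0.631, 1204.336], [0.97, -0.176, 0.169, 229.618], [-0.014, 0.653, 0.757, 830.868], [0.0, 0.0, 0.0, 1.0]]
```

View pics/both.png

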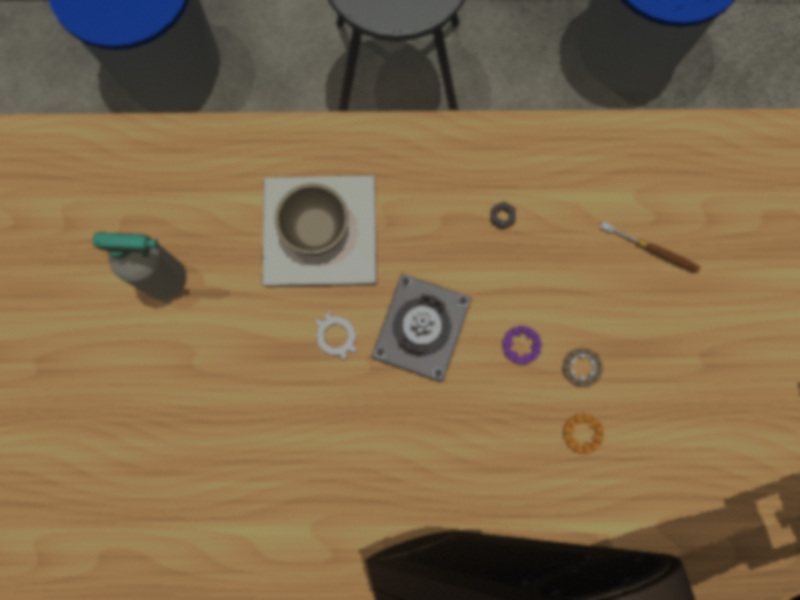

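The view shows, in 800x600 pixels, the clutch at (421,325) and the bare plate with four tabs at (336,335). There are three toothed rings: purple (521,345), orange (583,433) and grey-brown (582,367). The grey-brown one fits "brown lining", so I'll confirm it in an enlarged crop and measure.

```bash
python3 - <<'E'
from h import *
z=np.load('pics/top0.npz');im,d=z['im'],z['d'];i=viewer.camera_info('top')
c=cv2.resize(im[165:300,195:395],(800,540),interpolation=cv2.INTER_CUBIC);cv2.imwrite('pics/c1.png',c)
P=pts('top',d,i)
for n,(u,v) in dict(disc=(372,235),plate=(215,214),clutch=(270,208),purple=(334,221),nut=(321,138)).items():
    print(n,ray_plane('top',u,v,{'clutch':66,'nut':14}.get(n,7),i).round(1))
Z=P[...,2]
for n,(u,v,lo,hi) in dict(disc=(372,235,4,14),plate=(215,214,3,12),stub=(270,208,72,82),wall=(270,208,50,60)).items():
    m=np.zeros(Z.shape,bool);m[v-25:v+25,u-25:u+25]=1;m&=(Z>lo)&(Z<hi)&(d>0)
    q=P[m]; 
    if len(q): print(n,len(q),q.mean(0).round(1),np.array(cv2.minEnclosingCircle(q[:,:2].astype(np.float32))[0]).round(1),cv2.minEnclosingCircle(q[:,:2].astype(np.float32))[1])
# cover orientation
m=np.zeros(Z.shape,bool);m[165:255,225:310]=1;m&=(Z>10)&(d>0)
print('cover',cv2.minAreaRect(P[m][:,:2].astype(np.float32)))
E
```

```text
disc [ 468.1 -218.6    7. ]
plate [525.5 183.1   7. ]
clutch [530.2  42.8  66. ]
purple [ 505.  -122.9    7. ]
nut [725.4 -95.7  14. ]
disc 361 [ 467.5 -219.     7.2] [ 465.4 -224. ] 75.49478149414062
plate 479 [524.8 185.5   5.6] [528.5 190.2] 82.0064926147461
stub 56 [535.9  43.6  75.8] [536.3  43.3] 10.209651947021484
wall 102 [538.5  42.5  53.7] [537.1  44.1] 47.04941177368164
cover ((554.8496704101562, 82.17485046386719), (208.93504333496094, 158.08868408203125), 70.04889678955078)
```

View pics/c1.png

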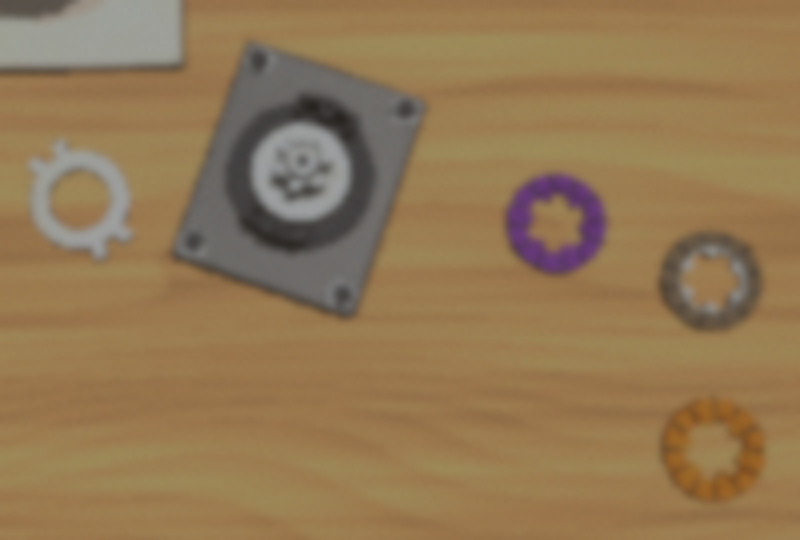

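The crop confirms it: the grey-brown ring at (710,280), with bare steel inner teeth, is the disc. The purple one at (555,223) and the orange one at (713,449) are decoys. Next I'll pass over the disc and look with the wrist camera, turning towards the clutch's y axis on the way.

```bash
python3 -m inch '[[0.45,1,0,-0.33,-1],[0.45,1,0,-0.33,-1],[0.45,1,0,-0.33,-1],[0.45,1,0,-0.33,-1],[0.45,1,0,-0.33,-1],[0.45,1,0,-0.33,-1],[0.45,1,0,-0.33,-1],[0.45,1,0,-0.33,-1],[0.45,1,0,-0.33,-1],[0.45,1,0,-0.33,-1]]'
python3 -m inch '[[0.5,1,0,-0.33,-1],[0.5,1,0,-0.33,-1],[0.5,1,0,-0.33,-1],[0.5,1,0,-0.33,-1],[0.5,1,0,-0.33,-1],[0.4,0.8,0,-0.33,-1],[0,0,0,0,-1]]'
python3 - <<'E'
from h import *
i=viewer.camera_info('wrist'); s=status.sense()
im,d=viewer.camera('wrist'); np.savez('pics/w1.npz',im=im,d=d,E=i['extrinsics'])
print(s['ee_pos'],s['ee_rot'],{k:i[k] for k in('fx','cx','cy')},np.round(i['extrinsics'],3).tolist())
cv2.imwrite('pics/w1.png',im)
E
```

```text
time: 1.1
ee_pos: [392.7, -362.8, 230.7]
ee_rot: [1.0, -0.017, -0.0, -0.0]
ft_force: [1.2, -0.9, 0.2]
opening: 85.1
time: 1.8
ee_pos: [465.5, -217.0, 230.8]
ee_rot: [0.988, -0.153, -0.0, -0.0]
ft_force: [0.1, -0.6, 0.1]
opening: 85.4
[ 465.49306501 -216.95644411  230.79444809] [ 9.88296506e-01 -1.52543851e-01 -3.85064843e-04 -4.90948247e-04] {'fx': 297.3186396354542, 'cx': 248.34332264742926, 'cy': 191.45929074172827} [[-0.301, 0.919, 0.254, 529.147], [-0.953, -0.29, -0.082, -237.016], [-0.002, -0.266, 0.964, 373.451], [0.0, 0.0, 0.0, 1.0]]
```

View pics/w1.png

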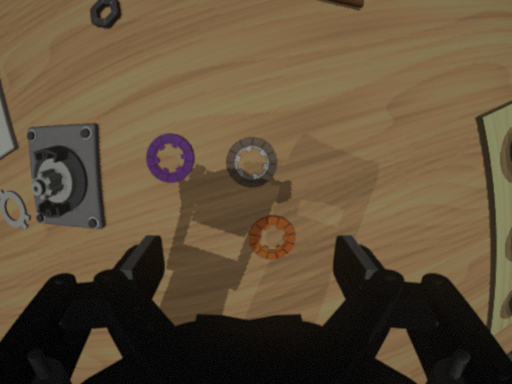

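The wrist picture shows the disc at (252,161), purple at (170,158), orange at (272,237) and the clutch at (65,178). I'll measure the disc's centre and tooth phase from its contours, then go over the clutch.

```bash
python3 - <<'E'
from h import *
z=np.load('pics/w1.npz');im,d=z['im'],z['d'];i=viewer.camera_info('wrist');i['extrinsics']=z['E']
hsv=cv2.cvtColor(im,cv2.COLOR_BGR2HSV)
u0,v0=252,161; sl=(slice(v0-35,v0+35),slice(u0-35,u0+35))
S=hsv[...,1]; H=hsv[...,0]
P=pts('wrist',d,i); print('z disc/bench',np.round(P[v0,u0+19],1),np.round(P[v0,u0+40],1))
for k in (-19,-10,0,10,19,24,30): print(k,hsv[v0,u0+k],P[v0,u0+k,2].round(1))
m=((S<90)).astype(np.uint8); mm=np.zeros_like(m); mm[sl]=m[sl]
cs,hi=cv2.findContours(mm,cv2.RETR_CCOMP,cv2.CHAIN_APPROX_NONE)
for c,h in zip(cs,hi[0]):
    if len(c)<25: continue
    q=ray_plane('wrist',c[:,0,0],c[:,0,1],8,i)[:,:2]
    ce,r=cv2.minEnclosingCircle(q.astype(np.float32)); ell=cv2.fitEllipse(q.astype(np.float32))
    a=np.arctan2(*(q-ell[0]).T[::-1]); rr=np.hypot(*(q-ell[0]).T)
    f=np.mean((rr-rr.mean())*np.exp(-6j*a)); print('hole' if h[3]>=0 else 'outer',len(c),np.round(ell[0],1),np.round(ell[1],1),round(r,1),'6th max(groove) deg',np.degrees(np.angle(f))/6,abs(f))
E
python3 -m inch '[[0.25,1,0,0,-1],[0.25,1,0,0,-1],[0.25,1,0,0,-1],[0.25,1,0,0,-1],[0.25,1,0,0,-1],[0.25,1,0,0,-1],[0.25,1,0,0,-1],[0.25,1,0,0,-1],[0.25,1,0,0,-1],[0.25,1,0,0,-1]]'
python3 -m inch '[[0.0,0.4,0,0,-1],[0,0,0,0,-1]]'
python3 - <<'E'
from h import *
i=viewer.camera_info('wrist'); s=status.sense()
im,d=viewer.camera('wrist'); np.savez('pics/w2.npz',im=im,d=d,E=i['extrinsics'])
print(s['ee_pos'],s['ee_rot'])
c=np.array([529.1,43]) 
cv2.imwrite('pics/w2.png',cv2.resize(im[60:260,120:400],(800,571),interpolation=cv2.INTER_CUBIC))
E
```

```text
z disc/bench [ 462.3 -244.8    9.3] [ 452.9 -270.7    1.5]
-19 [14 57 76] 7.4
-10 [ 18 110 137] -0.7
0 [ 17 115 135] -0.4
10 [ 17 116 134] -0.4
19 [14 86 74] 9.3
24 [16 95 83] 8.1
30 [ 16 116 125] -0.9
outer 206 [ 469.7 -222.1] [56.8 61. ] 31.4 6th max(groove) deg -18.093328883259208 0.13240220353234933
hole 96 [ 468.  -220.8] [34.8 35.3] 19.3 6th max(groove) deg -26.018975138197533 0.945979017187987
time: 2.85
ee_pos: [527.7, 30.6, 231.1]
ee_rot: [0.988, -0.154, -0.0, 0.0]
ft_force: [0.7, -0.1, 0.2]
opening: 85.4
time: 3.05
ee_pos: [527.3, 40.8, 231.0]
ee_rot: [0.988, -0.153, -0.0, 0.0]
ft_force: [0.2, -0.6, 0.4]
opening: 85.6
[527.34677565  40.83306277 231.00719515] [ 9.88170250e-01 -1.53360185e-01 -3.76938651e-04  2.61873256e-04]
```

View pics/w2.png

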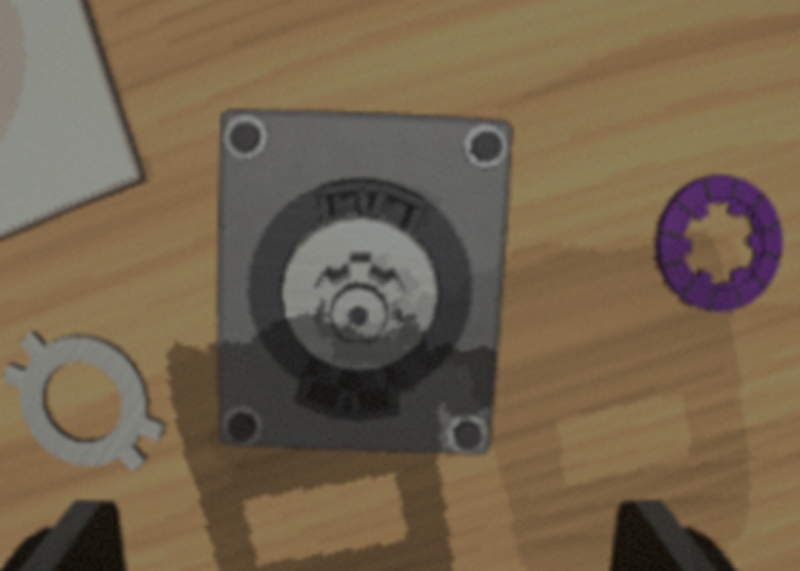

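The crop (scale 2.857, origin 120,60) shows the clutch with the hub stub at (358,313), dark groove marks at (335,272), (360,258) and (385,272), and slots in the walls at (370,205) and (345,390). The plate is at (85,400). I'll move nearer so the camera looks straight down the hub.

```bash
python3 -m inch '[[-0.44,0.18,-0.88,0,-1],[-0.44,0.18,-0.88,0,-1],[-0.44,0.18,-0.88,0,-1],[-0.44,0.18,-0.88,0,-1],[-0.44,0.18,-0.88,0,-1],[0,0,0,0,-1]]'
python3 - <<'E'
from h import *
i=viewer.camera_info('wrist'); s=status.sense()
im,d=viewer.camera('wrist'); np.savez('pics/w3.npz',im=im,d=d,E=i['extrinsics'])
print(s['ee_pos'],s['ee_rot'])
P=pts('wrist',d,i); Z=P[...,2]
near=np.hypot(P[...,0]-534,P[...,1]-43)<60
for n,lo,hi in(('stub',72,82),('hubtop',61,70),('wall',50,57),('cover',10,22),('back',30,38)):
    m=near&(Z>lo)&(Z<hi)&(d>0); q=P[m]; print(n,len(q), q.mean(0).round(1), [np.round(x,1) for x in cv2.minEnclosingCircle(q[:,:2].astype(np.float32))])
m=(Z>9)&(Z<23)&(np.hypot(P[...,0]-534,P[...,1]-43)<105); print(cv2.minAreaRect(P[m][:,:2].astype(np.float32)))
# rectified views at z=66 and z=54, 0.2mm/px, world x up, y left
def rect(z,c,half=52,s=0.25):
    n=int(2*half/s); yy,xx=np.meshgrid(np.arange(n),np.arange(n)); 
    X=c[0]+half-xx*s; Y=c[1]+half-yy*s
    E=np.array(i['extrinsics']);p=np.stack([X,Y,np.full_like(X,z,dtype=float)],-1)-E[:3,3];p=p@E[:3,:3]
    x,y,w=p[...,0],-p[...,1],-p[...,2]; r=np.hypot(x,y); k=np.arctan2(r,w)/(r+1e-9)
    return cv2.remap(im,(i['cx']+i['fx']*x*k).astype(np.float32),(i['cy']+i['fy']*y*k).astype(np.float32),cv2.INTER_CUBIC)
a=rect(66,(534,43));b=rect(54,(534,43))
o=np.hstack([a,b]); o=cv2.convertScaleAbs(o,alpha=1.5,beta=10); cv2.imwrite('pics/w3.png',cv2.resize(o,(800,400)))
E
```

```text
time: 3.7
ee_pos: [468.8, 62.6, 117.8]
ee_rot: [0.988, -0.155, -0.004, 0.001]
ft_force: [0.2, 1.1, -0.9]
opening: 85.3
[468.79096708  62.60960777 117.79271507] [ 9.87982299e-01 -1.54513211e-01 -4.04659339e-03  5.19472452e-04]
stub 873 [535.5  42.2  75.9] [array([535.3,  42. ]), np.float64(10.5)]
hubtop 953 [535.2  42.1  65.6] [array([535.1,  42. ]), np.float64(17.9)]
wall 1293 [535.5  41.8  53.7] [array([535.4,  41.9]), np.float64(47.4)]
cover 4628 [530.4  45.2  16.2] [array([534.,  43.]), np.float64(60.0)]
back 3620 [535.3  42.1  34.1] [array([535.5,  42. ]), np.float64(43.5)]
((535.409423828125, 42.24384689331055), (124.72966766357422, 150.89854431152344), 70.19014739990234)
```

View pics/w3.png

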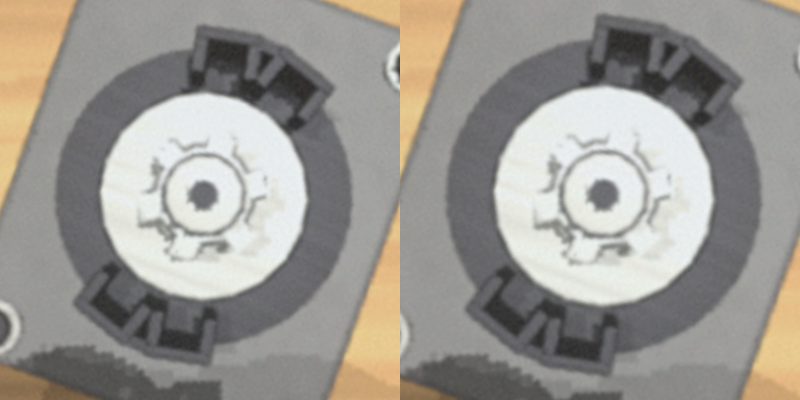

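The rectified view is clear: left is the z=66 plane with the splines, right is z=54 with the slots in the walls. Depth gives the axis at about (535.3, 42.0), and the heights of 76, 66, 54 and 34 agree. Now I'll get the angles from the depth points.

```bash
python3 - <<'E'
from h import *
z=np.load('pics/w3.npz');im,d=z['im'],z['d'];i=viewer.camera_info('wrist');i['extrinsics']=z['E']
P=pts('wrist',d,i);Z=P[...,2];c=np.array([535.25,42.0])
q=P[...,:2]-c;r=np.hypot(q[...,0],q[...,1]);a=np.degrees(np.arctan2(q[...,1],q[...,0]))
m=(Z>60)&(Z<69)&(r>14.8)&(r<18)
print('spline phase',np.degrees(np.angle(np.mean(np.exp(6j*np.radians(a[m])))))/6,abs(np.mean(np.exp(6j*np.radians(a[m])))),m.sum())
m=(Z>30)&(Z<60)&(r>14.5)&(r<17.5);h=np.histogram((a[m&(Z<40)])%60,bins=12,range=(0,60))[0];print('groove hist',h)
m=(Z>51)&(Z<57)&(r>37)&(r<44);x=a[m]%180;hh=np.histogram(a[m]%360,bins=180,range=(0,360))[0]
print([(2*k,int(v)) for k,v in enumerate(hh) if v])
print('wall axis',np.degrees(np.angle(np.mean(np.exp(2j*np.radians(a[m])))))/2)
m=(Z>20)&(Z<47)&(r>37)&(r<44)&((abs((a+18+90)%180-90))<24);hh=np.histogram(a[m]%180,bins=90,range=(0,180))[0];print('slots',[(2*k,int(v)) for k,v in enumerate(hh) if v])
print(np.degrees(np.angle(np.mean(np.exp(2j*np.radians(a[m])))))/2)
# plate in this view
c0=np.array([525,184]);q=P[...,:2]-c0;r=np.hypot(q[...,0],q[...,1]);m=(Z>3)&(Z<10)&(r<50);print('plate pts',m.sum(),P[m].mean(0).round(1),cv2.minEnclosingCircle(P[m][:,:2].astype(np.float32)))
E
```

```text
spline phase -18.990992043466616 0.6580282218739653 301
groove hist [24 24 20 18 19  4  0  0  0  0  1 14]
[(0, 18), (2, 18), (4, 2), (124, 2), (126, 11), (128, 21), (130, 22), (132, 8), (134, 5), (136, 4), (138, 6), (140, 5), (142, 6), (144, 4), (146, 5), (148, 17), (150, 19), (152, 17), (154, 10), (156, 14), (158, 18), (160, 19), (162, 10), (164, 5), (166, 5), (168, 5), (170, 7), (172, 6), (174, 6), (176, 5), (178, 15), (180, 20), (182, 17), (184, 4), (304, 1), (306, 5), (308, 20), (310, 18), (312, 11), (314, 4), (316, 5), (318, 6), (320, 6), (322, 4), (324, 5), (326, 4), (328, 15), (330, 21), (332, 19), (334, 11), (336, 8), (338, 20), (340, 23), (342, 8), (344, 2), (346, 4), (348, 6), (350, 7), (352, 5), (354, 4), (356, 4), (358, 12)]
wall axis -24.72953911033496
slots [(4, 5), (138, 48), (140, 46), (142, 50), (144, 45), (146, 50), (148, 19), (152, 1), (154, 15), (156, 15), (162, 37), (164, 45), (166, 48), (168, 49), (170, 48), (172, 49), (174, 47), (176, 51), (178, 23)]
-19.837497814856253
plate pts 2303 [523.  182.    6.1] ((523.0379028320312, 184.3769073486328), 41.36132049560547)
```

The splines lie at about 41° mod 60, so the grooves are at about 11°. The driver axis is at about -25°, which is 5.4° off the clutch's -19.8° and within the stated 8°. The plate's outer circle has radius 41.4, as it should. Next is a close look at the disc.

```bash
python3 -m inch '[[-0.24,-0.95,0,-0.1,-1],[-0.24,-0.95,0,-0.1,-1],[-0.24,-0.95,0,-0.1,-1],[-0.24,-0.95,0,-0.1,-1],[-0.24,-0.95,0,-0.1,-1],[-0.24,-0.95,0,-0.1,-1],[-0.24,-0.95,0,-0.1,-1],[-0.24,-0.95,0,-0.1,-1],[-0.24,-0.95,0,-0.1,-1],[-0.24,-0.95,0,0,-1]]'
python3 -m inch '[[-0.2,-0.95,0,0,-1],[0,0,0,0,-1]]'
cat > disc.py <<'E'
from h import *
def ring(c0,zt,rin,n):
    i=viewer.camera_info('wrist'); s=status.sense(); im,d=viewer.camera('wrist'); np.savez('pics/last.npz',im=im,d=d,E=i['extrinsics'])
    q=s['ee_rot'];yaw=2*np.degrees(np.arctan2(q[1],q[0]))-90
    print('tcp',s['ee_pos'].round(1),'closing deg',yaw.round(2))
    P=pts('wrist',d,i);Z=P[...,2];r=np.hypot(P[...,0]-c0[0],P[...,1]-c0[1])
    return im,d,P,Z,r,i
E
python3 - <<'E'
from disc import *
im,d,P,Z,r,i=ring((468,-221),8,15,6)
m=(Z>4.5)&(Z<12)&(r<45);q=P[m]
ce,R=cv2.minEnclosingCircle(q[:,:2].astype(np.float32));print(m.sum(),q.mean(0).round(2),ce,R)
c=q[:,:2].mean(0)
for _ in range(1):
    mk=m.astype(np.uint8);cs,hi=cv2.findContours(mk,cv2.RETR_CCOMP,cv2.CHAIN_APPROX_NONE)
    for k,h in zip(cs,hi[0]):
        if len(k)<40: continue
        w=ray_plane('wrist',k[:,0,0],k[:,0,1],8,i)[:,:2];print(len(k),h[3],[np.round(x,1) for x in cv2.fitEllipse(w.astype(np.float32))])
q=P[m][:,:2]-c;rr=np.hypot(*q.T);a=np.arctan2(q[:,1],q[:,0])
for lo,hi in((14,18),(15,18.5)):
    t=(rr>lo)&(rr<hi);f=np.mean(np.exp(6j*a[t]));print('teeth',np.degrees(np.angle(f))/6,abs(f),t.sum())
E
```

```text
time: 4.75
ee_pos: [413.5, -177.1, 123.6]
ee_rot: [0.976, -0.216, 0.002, 0.001]
ft_force: [0.0, -0.2, 0.2]
opening: 85.7
time: 4.95
ee_pos: [408.5, -202.1, 123.8]
ee_rot: [0.976, -0.218, 0.002, 0.002]
ft_force: [0.5, -0.4, -0.2]
opening: 85.6
tcp [ 408.5 -202.1  123.8] closing deg -115.16
2831 [ 468.01 -220.86    7.61] (467.43206787109375, -220.68240356445312) 32.15348434448242
206 -1 [array([ 467.7, -220.9]), array([62.4, 62.7]), np.float64(119.9)]
169 0 [array([ 467.3, -221.2]), array([35.9, 36.9]), np.float64(38.0)]
teeth -4.496261992444232 0.758812849808173 137
teeth -4.363168083288201 0.6999787107294125 163
```

Two tooth-phase estimates disagree (+4° coarse, -4.4° near), so I'll check with the colour contour in the same picture.

```bash
python3 - <<'E'
from h import *
z=np.load('pics/last.npz');im,d=z['im'],z['d'];i=viewer.camera_info('wrist');i['extrinsics']=z['E']
c=(467.7,-220.9);half=40;s=0.2;n=400
yy,xx=np.meshgrid(np.arange(n),np.arange(n));X=c[0]+half-xx*s;Y=c[1]+half-yy*s
E=z['E'];p=np.stack([X,Y,np.full(X.shape,8.)],-1)-E[:3,3];p=p@E[:3,:3]
x,y,w=p[...,0],-p[...,1],-p[...,2];r=np.hypot(x,y);k=np.arctan2(r,w)/(r+1e-9)
o=cv2.remap(im,(i['cx']+i['fx']*x*k).astype(np.float32),(i['cy']+i['fy']*y*k).astype(np.float32),cv2.INTER_CUBIC)
S=cv2.cvtColor(o,cv2.COLOR_BGR2HSV)[...,1].astype(float)
R=np.hypot(X-c[0],Y-c[1]);A=np.arctan2(Y-c[1],X-c[0])
for lo,hi in((15,16.5),(16.5,18),(15,18)):
    m=(R>lo)&(R<hi);v=S[m].mean()-S[m];f=np.mean(v*np.exp(6j*A[m]));print('teeth(low sat)',np.degrees(np.angle(f))/6,abs(f),v.std())
for t in(-4.4,4): 
    pass
cv2.line(o,(200,200),(int(200-200*np.sin(np.radians(-4.4))),int(200-200*np.cos(np.radians(-4.4)))),(0,0,255),1)
cv2.imwrite('pics/d1.png',cv2.convertScaleAbs(o,alpha=1.5))
E
```

```text
teeth(low sat) -4.394155708037007 31.582492256156694 48.192992064394225
teeth(low sat) -4.595284780800577 32.52203069543555 50.187637176490384
teeth(low sat) -4.5000013224480275 32.06790758211493 49.25057909318566
```

View pics/d1.png

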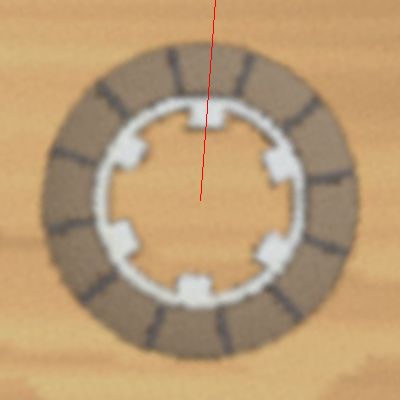

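All near measurements agree on teeth at -4.5°, so the disc must turn +15.5° to reach the grooves at 11°. I'll move above the disc with another -7° turn, and check where the open fingertips sit relative to the TCP.

```bash
python3 -m inch '[[0.59,-0.19,-0.64,-0.22,-1],[0.59,-0.19,-0.64,-0.22,-1],[0.59,-0.19,-0.64,-0.22,-1],[0.6,-0.19,-0.64,-0.22,-1],[0,0,0,0,-1]]'
python3 - <<'E'
from disc import *
im,d,P,Z,r,i=ring((468,-221),8,15,6)
t=status.sense()['ee_pos'];m=(r<65)&(r>35)&(Z>15)&(d>0)
print(m.sum(),np.percentile(Z[m],[0.5,2,5,20]).round(1),'tcp z',t[2])
E
```

```text
time: 5.5
ee_pos: [467.5, -216.5, 56.2]
ee_rot: [0.961, -0.275, -0.001, -0.0]
ft_force: [-0.4, 1.0, -0.2]
opening: 85.0
tcp [ 467.5 -216.5   56.2] closing deg -121.92
19236 [ 72.   76.   82.4 108. ] tcp z 57.07162710619153
```

```bash
python3 -m inch '[[0.01,-0.15,-0.8,0,-1],[0,0,-0.8,0,-1],[0,0,0,0,-1]]'
```

```text
time: 5.85
ee_pos: [465.4, -219.3, 16.2]
ee_rot: [0.961, -0.275, -0.002, -0.001]
ft_force: [-0.3, -0.7, -0.1]
opening: 85.2
```

```bash
python3 -m inch '[[0.08,-0.06,-0.42,0,-1],[0,0,-0.4,0,-1],[0,0,0,0,-1]]'
python3 -m inch '[[0,0,0,0,-0.3],[0,0,0,0,0.2],[0,0,0,0,0.2],[0,0,0,0,0.2],[0,0,0,0,0.2]]'
```

```text
time: 6.15
ee_pos: [468.5, -221.7, -3.9]
ee_rot: [0.961, -0.275, -0.001, -0.0]
ft_force: [-0.1, 0.2, -0.1]
opening: 85.4
time: 6.65
ee_pos: [469.9, -222.7, -1.9]
ee_rot: [0.961, -0.275, 0.001, 0.0]
ft_force: [-0.8, 1.3, 6.7]
opening: 61.1
```

```bash
python3 -m inch '[[0,0,0.08,0,0.3],[0,0,0,0,0.3]]'; python3 -m inch '[[0,0,0.8,0,0.3],[0,0,0.8,0,0.3],[0,0,0.8,0,0.3],[0,0,0,0,0.3]]'
python3 - <<'E'
from disc import *
im,d,P,Z,r,i=ring((468,-221),8,15,6)
cv2.imwrite('pics/g1.png',im)
E
```

```text
time: 6.85
ee_pos: [468.9, -222.0, -1.2]
ee_rot: [0.961, -0.275, -0.0, 0.0]
ft_force: [0.7, 1.1, -2.2]
opening: 61.2
time: 7.25
ee_pos: [470.7, -223.3, 61.2]
ee_rot: [0.961, -0.275, 0.003, 0.001]
ft_force: [0.7, -0.6, -1.7]
opening: 61.2
tcp [ 470.7 -223.3   61.2] closing deg -121.96
```

View pics/g1.png

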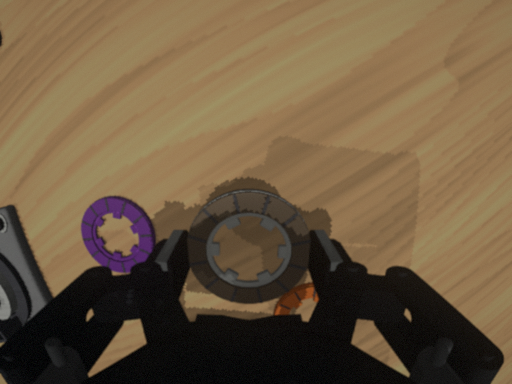

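The disc is held between the pads, centred at about (250,247), and it is clear of the bench. Now to measure its pose in the hand.

```bash
cat > held.py <<'E'
from disc import *
# measure the held disc: centre, plane, tooth phase, relative to tcp
def held(n=6,rlo=14.5,rhi=18.3,cx=None,rout=31.0):
    s0=status.sense(); im,d,P,Z,r,i=ring(s0['ee_pos'][:2] if cx is None else cx,0,0,0)
    t=status.sense()['ee_pos'] if cx is None else np.array([*cx,0]); lo=s0['ee_pos'][2]
    m=(r<42)&(Z>lo-2)&(Z<lo+26)&(d>0); z0=np.median(Z[m&(r<30)])
    m=(abs(Z-z0)<3)&(d>0)
    mk=cv2.morphologyEx(m.astype(np.uint8),cv2.MORPH_OPEN,np.ones((3,3)))
    m=m&(r<45)
    q=P[m&(r<34)];A=np.c_[q[:,:2]-q[:,:2].mean(0),np.ones(len(q))];co=np.linalg.lstsq(A,q[:,2],rcond=None)[0]
    print('n',len(q),'z top',z0.round(1),'slope',co[:2].round(3))
    # hole contour centre
    mk=(m).astype(np.uint8);cs,hi=cv2.findContours(mk,cv2.RETR_CCOMP,cv2.CHAIN_APPROX_NONE)
    best=None
    for k,h in zip(cs,hi[0]):
        if h[3]>=0 and len(k)>60 and (best is None or len(k)>len(best)): best=k
    w=ray_plane('wrist',best[:,0,0],best[:,0,1],z0,i)[:,:2];e=cv2.fitEllipse(w.astype(np.float32));print('hole',[np.round(x,2) for x in e])
    c=np.array(e[0]);ang=np.arctan2(*(w-c).T[::-1])
    for _ in range(5):
        # recentre using teeth-insensitive fit: mean radius + cos/sin + 6th harmonic
        v=w-c;ang=np.arctan2(v[:,1],v[:,0]);R=np.hypot(*v.T)
        B=np.c_[np.ones_like(ang),np.cos(ang),np.sin(ang),np.cos(n*ang),np.sin(n*ang)];x=np.linalg.lstsq(B,R,rcond=None)[0];c=c+x[1:3]
    ph=np.degrees(np.arctan2(-x[4],-x[3]))/n
    print('centre',c.round(2),'minus tcp',(c-s0['ee_pos'][:2]).round(2),'tooth phase hole',ph.round(2),'amp',np.hypot(x[3],x[4]).round(2))
    return c,ph
if __name__=='__main__': held()
E
python3 held.py
```

```text
tcp [ 469.7 -222.6   59.6] closing deg -121.97
n 7814 z top 69.3 slope [ 0.003 -0.002]
hole [array([ 469.23, -222.11]), array([35.55, 35.93]), np.float64(82.61)]
centre [ 469.15 -222.14] minus tcp [-0.58  0.5 ] tooth phase hole -4.07 amp 1.97
```

The disc is level in the hand and centred to within 1 mm, with its teeth at -4.1 to -4.5°. I'll carry it over the hub and turn it +15.3°.

```bash
python3 -m inch '[[0.24,0.96,0.4,0.17,0.3],[0.24,0.96,0.4,0.17,0.3],[0.24,0.96,0.4,0.17,0.3],[0.24,0.96,0.4,0.17,0.3],[0.24,0.96,0,0.17,0.3],[0.24,0.96,0,0.17,0.3],[0.24,0.96,0,0.17,0.3],[0.24,0.96,0,0.17,0.3],[0.24,0.96,0,0.18,0.3],[0.24,0.96,0,0.18,0.3]]'
python3 -m inch '[[0.23,0.96,0,0.18,0.3],[0,0,0,0,0.3],[0,0,0,0,0.3]]'
python3 held.py
```

```text
time: 8.35
ee_pos: [527.9, 19.0, 96.6]
ee_rot: [0.987, -0.158, -0.002, 0.0]
ft_force: [0.6, -0.5, -2.4]
opening: 61.3
time: 8.65
ee_pos: [533.7, 42.2, 97.0]
ee_rot: [0.989, -0.145, -0.002, 0.0]
ft_force: [-0.2, 0.5, -1.7]
opening: 61.2
tcp [533.7  42.2  97. ] closing deg -106.71
n 7772 z top 106.7 slope [-0.001 -0.001]
hole [array([533.17,  42.66]), array([35.6 , 36.01]), np.float64(79.14)]
centre [533.18  42.66] minus tcp [-0.49  0.49] tooth phase hole 10.92 amp 1.96
```

```bash
cat > hub.py <<'E'
from h import *
z=np.load('pics/last.npz');d=z['d'];i=viewer.camera_info('wrist');i['extrinsics']=z['E']
P=pts('wrist',d,i);Z=P[...,2];r=np.hypot(P[...,0]-535,P[...,1]-42)
m=(Z>73)&(Z<79)&(r<13);q=P[m];print('stub',m.sum(),q.mean(0).round(2),[np.round(x,2) for x in cv2.minEnclosingCircle(q[:,:2].astype(np.float32))])
m=(Z>61)&(Z<70)&(r<19);print('hub',m.sum())
E
python3 hub.py; python3 -m inch '[[0.08,-0.03,0,0,0.3],[0,0,0,0,0.3]]'; python3 held.py; python3 hub.py
```

```text
stub 526 [533.09  42.3   76.21] [array([532.97,  42.82]), np.float64(9.69)]
hub 109
time: 8.9
ee_pos: [536.9, 40.2, 98.6]
ee_rot: [0.989, -0.147, -0.0, 0.0]
ft_force: [0.4, -1.3, -1.4]
opening: 61.0
tcp [536.9  40.2  98.6] closing deg -106.85
n 7805 z top 108.3 slope [ 0.003 -0.   ]
hole [array([536.4,  40.6]), array([35.41, 35.69]), np.float64(84.53)]
centre [536.39  40.58] minus tcp [-0.48  0.38] tooth phase hole 10.61 amp 1.95
stub 658 [534.58  41.54  76.14] [array([534.77,  41.96]), np.float64(10.55)]
hub 194
```

Pose readings scatter by about 1-2 mm, so I'll go by disc-to-stub offsets within a single picture. I'll move back, go lower, and average a few.

```bash
python3 -m inch '[[-0.076,0.042,-0.3,0,0.3],[0,0,-0.3,0,0.3],[0,0,0,0,0.3]]'; for k in 1 2 3; do python3 held.py|tail -1; python3 hub.py; done
```

```text
time: 9.25
ee_pos: [533.4, 42.2, 82.0]
ee_rot: [0.989, -0.146, -0.002, 0.0]
ft_force: [-0.3, -0.3, -1.9]
opening: 61.1
centre [533.    42.64] minus tcp [-0.45  0.45] tooth phase hole 10.16 amp 2.03
stub 913 [535.71  41.65  76.08] [array([535.33,  41.92]), np.float64(10.55)]
hub 263
centre [533.47  42.66] minus tcp [-0.47  0.48] tooth phase hole 10.57 amp 2.04
stub 921 [535.8   41.72  76.05] [array([535.63,  42.02]), np.float64(10.55)]
hub 260
centre [534.06  42.73] minus tcp [-0.39  0.56] tooth phase hole 10.89 amp 1.96
stub 934 [535.94  41.73  76.04] [array([535.59,  41.94]), np.float64(10.61)]
hub 270
```

```bash
python3 -m inch '[[0,0,0,0,0.3],[0,0,0,0,0.3],[0,0,0,0,0.3]]'; for k in 1 2 3; do python3 held.py|tail -1; python3 hub.py|head -1; done
```

```text
time: 9.7
ee_pos: [535.1, 42.2, 84.1]
ee_rot: [0.989, -0.146, 0.0, -0.0]
ft_force: [1.0, 0.9, -1.3]
opening: 61.1
centre [534.62  42.61] minus tcp [-0.48  0.42] tooth phase hole 10.96 amp 1.97
stub 932 [536.03  41.73  76.03] [array([535.64,  41.81]), np.float64(10.59)]
centre [534.62  42.53] minus tcp [-0.44  0.36] tooth phase hole 10.91 amp 1.91
stub 928 [536.03  41.76  76.01] [array([535.42,  41.96]), np.float64(10.53)]
centre [534.47  42.67] minus tcp [-0.55  0.52] tooth phase hole 10.92 amp 2.0
stub 927 [536.    41.74  76.01] [array([535.31,  41.82]), np.float64(10.59)]
```

Once settled (about 0.5 s), the disc sits (-1.0, +0.7) mm off the stub with its phase at 10.9°. I'll correct that and go down to just above the splines.

```bash
python3 -m inch '[[0.04,-0.028,-0.32,0,0.3],[0,0,-0.3,0,0.3],[0,0,0,0,0.3],[0,0,0,0,0.3],[0,0,0,0,0.3],[0,0,0,0,0.3]]'; for k in 1 2; do python3 held.py|tail -1; python3 hub.py|head -1; done
python3 - <<'E'
from h import *
z=np.load('pics/last.npz');d=z['d'];i=viewer.camera_info('wrist');i['extrinsics']=z['E']
P=pts('wrist',d,i);Z=P[...,2];r=np.hypot(P[...,0]-535.4,P[...,1]-42);a=np.arctan2(P[...,1]-42,P[...,0]-535.4)
m=(Z>60)&(Z<69.5)&(r<18)&(r>14.5);f=np.mean(np.exp(6j*a[m]));print(m.sum(),np.degrees(np.angle(f))/6,abs(f))
E
```

```text
time: 10.45
ee_pos: [536.1, 41.5, 68.6]
ee_rot: [0.989, -0.146, 0.0, -0.0]
ft_force: [0.1, -0.1, -1.9]
opening: 61.5
centre [535.66  41.94] minus tcp [-0.48  0.49] tooth phase hole 10.78 amp 2.04
stub 1185 [536.48  41.62  75.96] [array([535.36,  42.04]), np.float64(10.71)]
centre [535.61  41.92] minus tcp [-0.55  0.49] tooth phase hole 10.73 amp 2.01
stub 1197 [536.55  41.64  75.96] [array([535.56,  41.71]), np.float64(10.72)]
239 -19.82357390931029 0.617875660664226
```

Aligned: disc centre (535.6,41.9) against stub (535.5,41.9), disc phase 10.8° against grooves at 10.2-11°. I'll lower gently.

```bash
python3 -m inch '[[0,0,-0.1,0,0.3],[0,0,-0.1,0,0.3],[0,0,0,0,0.3],[0,0,0,0,0.3]]'; python3 -m inch '[[0,0,-0.1,0,0.3],[0,0,-0.1,0,0.3],[0,0,0,0,0.3],[0,0,0,0,0.3]]'
```

```text
time: 10.95
ee_pos: [535.8, 41.5, 63.2]
ee_rot: [0.989, -0.146, -0.0, -0.0]
ft_force: [-0.8, -1.1, -1.9]
opening: 61.1
time: 11.35
ee_pos: [536.3, 41.4, 58.3]
ee_rot: [0.989, -0.146, 0.001, -0.0]
ft_force: [2.0, -0.1, -2.6]
opening: 61.3
```

It has entered the grooves with no resistance. I'll continue down while watching the force.

```bash
python3 -m inch '[[0,0,-0.15,0,0.3],[0,0,-0.15,0,0.3],[0,0,-0.1,0,0.3],[0,0,0,0,0.3]]'; python3 -m inch '[[0,0,-0.15,0,0.3],[0,0,-0.15,0,0.3],[0,0,0,0,0.3],[0,0,0,0,0.3]]'
```

```text
time: 11.75
ee_pos: [536.4, 41.4, 48.1]
ee_rot: [0.989, -0.146, 0.001, -0.0]
ft_force: [3.5, 0.4, -2.6]
opening: 61.2
time: 12.15
ee_pos: [536.3, 41.4, 40.6]
ee_rot: [0.989, -0.146, 0.001, -0.0]
ft_force: [5.7, -0.8, -4.3]
opening: 61.0
```

```bash
python3 -m inch '[[0.03,0,-0.06,0,0.3],[0,0,-0.06,0,0.3],[0,0,0,0,0.3],[0,0,0,0,0.3]]'; python3 -m inch '[[0,0,-0.06,0,0.3],[0,0,-0.06,0,0.3],[0,0,0,0,0.3],[0,0,0,0,0.3]]'
```

```text
time: 12.55
ee_pos: [536.4, 41.4, 37.6]
ee_rot: [0.989, -0.146, -0.0, 0.0]
ft_force: [2.6, -0.8, -2.4]
opening: 61.1
time: 12.95
ee_pos: [536.4, 41.5, 34.6]
ee_rot: [0.989, -0.146, -0.0, 0.0]
ft_force: [1.5, 0.1, -1.8]
opening: 61.3
```

```bash
python3 -m inch '[[0,0,-0.04,0,0.3],[0,0,-0.03,0,0.3],[0,0,0,0,0.3],[0,0,0,0,0.3]]'; python3 held.py; python3 - <<'E'
from h import *
s=status.sense();print(s['ft_force'],s['ee_pos'])
E
```

```text
time: 13.35
ee_pos: [536.5, 41.5, 32.9]
ee_rot: [0.989, -0.146, -0.0, -0.0]
ft_force: [1.6, -0.7, -1.8]
opening: 61.3
tcp [536.5  41.5  32.9] closing deg -106.77
n 5952 z top 42.8 slope [-0.005  0.001]
[ 1.33508862  0.06740515 -0.97455297] [536.45674815  41.49142075  32.9125313 ]Traceback (most recent call last):
  File "held.py", line 26, in <module>
    if __name__=='__main__': held()
                             ~~~~^^
  File "held.py", line 17, in held
    w=ray_plane('wrist',best[:,0,0],best[:,0,1],z0,i)[:,:2];e=cv2.fitEllipse(w.astype(np.float32));print('hole',[np.round(x,2) for x in e])
                        ~~~~^^^^^^^
TypeError: 'NoneType' object is not subscriptable
```

```bash
python3 -m inch '[[0,0,-0.04,0,0.3],[0,0,0,0,0.3],[0,0,0,0,0.3]]'; python3 -m inch '[[0,0,0,0,-0.2],[0,0,0,0,-0.6],[0,0,0,0,-1],[0,0,0,0,-1],[0,0,0,0,-1]]'; python3 -m inch '[[0,0,0.8,0,-1],[0,0,1,0,-1],[0,0,1,0,-1],[-0.4,0.1,1,0,-1],[-0.8,0.25,0.4,0,-1],[-0.8,0.25,0,0,-1],[-0.6,0.2,0,0,-1],[0,0,0,0,-1]]'
cat > chk.py <<'E'
from disc import *
c=np.array([535.45,41.95]); im,d,P,Z,r,i=ring(c,0,0,0)
for n,lo,hi,a,b in(('disc/plate',36,54,20.5,31),('stub',72,80,0,12)):
    m=(r>a)&(r<b)&(Z>lo)&(Z<hi)&(d>0);q=P[m];A=np.c_[q[:,:2]-c,np.ones(len(q))];x=np.linalg.lstsq(A,q[:,2],rcond=None)[0];print(n,m.sum(),'z at axis',x[2].round(2),'slope',x[:2].round(4))
cv2.imwrite('pics/chk.png',cv2.resize(im[60:300,120:400],(700,600)))
E
python3 chk.py
```

```text
time: 13.7
ee_pos: [536.5, 41.5, 32.2]
ee_rot: [0.989, -0.146, -0.0, -0.0]
ft_force: [-0.7, -0.1, 1.0]
opening: 61.0
time: 14.2
ee_pos: [536.5, 41.5, 32.0]
ee_rot: [0.989, -0.146, -0.0, -0.0]
ft_force: [-0.4, 0.6, -0.1]
opening: 85.5
time: 15.0
ee_pos: [470.0, 62.1, 136.7]
ee_rot: [0.989, -0.145, -0.001, -0.0]
ft_force: [0.9, -0.7, -0.5]
opening: 85.5
tcp [470.   62.1 136.7] closing deg -106.72
disc/plate 2667 z at axis 41.91 slope [ 0.0042 -0.0012]
stub 711 z at axis 75.9 slope [0.0034 0.0014]
```

The disc top is at 41.9 mm (nominal 42) and level, so it is home. Now I'll look at the plate.

```bash
python3 -m inch '[[-0.07,0.95,-0.1,0,-1],[-0.07,0.95,-0.1,0,-1],[-0.07,0.95,-0.1,0,-1],[-0.07,0.95,-0.1,0,-1],[-0.07,0.95,-0.1,0,-1],[-0.07,0.95,-0.1,0,-1],[0,0,0,0,-1],[0,0,0,0,-1],[0,0,0,0,-1]]'
cat > plate.py <<'E'
from disc import *
import sys
def plate(c0,lo,hi):
    im,d,P,Z,r,i=ring(c0,0,0,0)
    m=(Z>lo)&(Z<hi)&(r<48)&(d>0);zt=np.median(Z[m])
    cs,hi_=cv2.findContours(m.astype(np.uint8),cv2.RETR_CCOMP,cv2.CHAIN_APPROX_NONE)
    hs=[k for k,h in zip(cs,hi_[0]) if h[3]>=0];k=max(hs,key=len)
    w=ray_plane('wrist',k[:,0,0],k[:,0,1],zt,i)[:,:2];e=cv2.fitEllipse(w.astype(np.float32));c=np.array(e[0])
    q=P[m][:,:2]-c;R=np.hypot(*q.T);a=np.arctan2(q[:,1],q[:,0]);t=(R>34.5)&(R<42)
    f=np.mean(np.exp(2j*a[t]));x=np.degrees(np.angle(f))/2
    print('plate n',m.sum(),'z',zt.round(2),'centre',c.round(2),'hole',np.round(e[1],1),'x axis',x.round(2),'|f|',abs(f).round(2),t.sum())
    h=np.histogram((np.degrees(a[t])-x+90)%360-90,bins=36,range=(-90,270))[0];print(h)
    cv2.imwrite('pics/plate.png',im)
    return c,x
if __name__=='__main__': plate(np.array([float(sys.argv[1]),float(sys.argv[2])]),float(sys.argv[3]),float(sys.argv[4]))
E
python3 plate.py 524 184 3.5 10
```

```text
time: 15.95
ee_pos: [461.7, 203.3, 122.1]
ee_rot: [0.989, -0.146, 0.0, 0.0]
ft_force: [-1.4, -0.2, -0.8]
opening: 85.4
tcp [461.7 203.3 122.1] closing deg -106.81
plate n 2967 z 6.08 centre [522.98 184.45] hole [40.4 40.8] x axis 36.04 |f| 0.86 293
[ 0  0  0  0  0  0 10 57 12 11 51  9  0  0  0  0  0  0  0  0  0  0  0  0
  3 56 10  7 56 11  0  0  0  0  0  0]
```

The plate centre is (523.0,184.5), its x axis is at 36.0°, and hole and tabs fit. I'll grip along its y axis (closing -54°), so that turning -61° brings it to the driver.

```bash
python3 -m inch '[[0.35,-0.11,-0.35,0.94,-1],[0.35,-0.11,-0.35,0.94,-1],[0.35,-0.11,-0.35,0.94,-1],[0.35,-0.11,-0.35,0.94,-1],[0.35,-0.11,-0.35,0.94,-1],[0.35,-0.11,-0.35,0.95,-1],[0.35,-0.1,-0.35,0.95,-1],[0,0,0,0,-1],[0,0,0,0,-1],[0,0,0,0,-1]]'
python3 plate.py 524 184 3.5 10
```

```text
time: 17.0
ee_pos: [522.5, 184.8, 61.4]
ee_rot: [0.951, 0.308, 0.0, 0.0]
ft_force: [-0.5, 0.1, -0.9]
opening: 85.4
tcp [522.5 184.8  61.4] closing deg -54.1
plate n 4361 z 6.11 centre [523.6  184.42] hole [39.9 40.3] x axis 36.04 |f| 0.86 460
[ 0  0  0  0  0  0 16 95 19 15 94 21  0  0  0  0  0  0  0  0  0  0  0  0
 14 74 15 11 72 14  0  0  0  0  0  0]
```

```bash
python3 -m inch '[[0.03,-0.015,-0.8,0,-1],[0,0,-0.8,0,-1],[0,0,-0.5,0,-1],[0,0,-0.34,0,-1],[0,0,0,0,-1],[0,0,0,0,-1]]'
python3 -m inch '[[0,0,0,0,-0.3],[0,0,0,0,0.2],[0,0,0,0,0.3],[0,0,0,0,0.3],[0,0,0,0,0.3],[0,0,0,0,0.3]]'
```

```text
time: 17.65
ee_pos: [523.6, 184.7, 0.3]
ee_rot: [0.951, 0.309, 0.0, 0.0]
ft_force: [-0.3, -0.5, -0.3]
opening: 85.3
time: 18.25
ee_pos: [527.7, 185.7, 5.4]
ee_rot: [0.951, 0.309, 0.005, 0.0]
ft_force: [-2.5, 0.4, 18.3]
opening: 29.9
```

The jaws closed past the plate, so the tips rode over its top. I'll open up and look.

```bash
python3 -m inch '[[0,0,0.2,0,0.1],[0,0,0.2,0,-1],[0,0,0.4,0,-1],[0,0,0.8,0,-1],[0,0,0.8,0,-1],[0,0,0,0,-1],[0,0,0,0,-1]]'
python3 plate.py 524 184 3.5 10
```

```text
time: 18.95
ee_pos: [523.1, 184.5, 59.9]
ee_rot: [0.951, 0.309, 0.0, 0.0]
ft_force: [-0.7, 0.2, 0.1]
opening: 85.5
tcp [523.1 184.5  59.9] closing deg -53.97
plate n 4419 z 6.12 centre [523.64 184.38] hole [39.9 40.2] x axis 35.98 |f| 0.86 464
[ 0  0  0  0  0  0 15 93 22 13 92 25  0  0  0  0  0  0  0  0  0  0  0  0
 15 76 16 11 73 13  0  0  0  0  0  0]
```

View pics/plate.png

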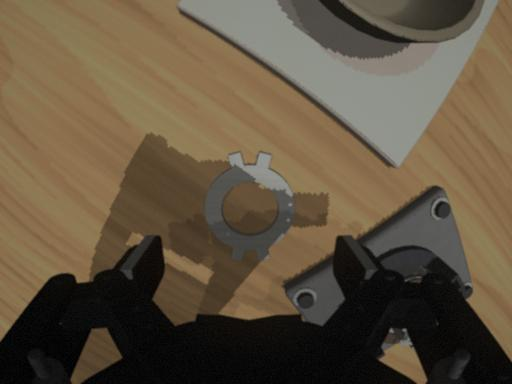

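The plate is unmoved, at (249,207) in the picture and midway between the jaws. The tips retract more at this opening than I assumed, so I'll go about 5 mm lower.

```bash
python3 -m inch '[[0.02,0,-0.8,0,-1],[0,0,-0.8,0,-1],[0,0,-0.6,0,-1],[0,0,-0.4,0,-1],[0,0,0,0,-1],[0,0,0,0,-1]]'
python3 -m inch '[[0,0,0,0,-0.2],[0,0,0,0,-0.1],[0,0,0,0,0.2],[0,0,0,0,0.3],[0,0,0,0,0.3]]'
```

```text
time: 19.6
ee_pos: [523.7, 184.6, -5.3]
ee_rot: [0.951, 0.309, -0.0, -0.0]
ft_force: [-0.1, 0.2, 0.3]
opening: 85.4
time: 20.1
ee_pos: [525.1, 184.8, -3.3]
ee_rot: [0.951, 0.309, 0.002, 0.0]
ft_force: [-1.5, 0.2, 5.4]
opening: 61.0
```

```bash
python3 -m inch '[[0,0,0.6,0,0.3],[0,0,1,0,0.3],[0,0,1,0,0.3],[0,0,0,0,0.3],[0,0,0,0,0.3],[0,0,0,0,0.3]]'
python3 plate.py 524 184.5 55 85
```

```text
time: 20.7
ee_pos: [522.4, 184.4, 58.4]
ee_rot: [0.951, 0.309, -0.001, -0.0]
ft_force: [-0.8, -0.8, -1.8]
opening: 61.1
tcp [522.4 184.4  58.4] closing deg -53.97
plate n 9773 z 67.78 centre [522.52 185.12] hole [37.  38.8] x axis 36.5 |f| 0.34 1176
[ 42 132   0   0   0   0  50 165  25  37 164  35   0   0   0   0 137  43
   0   0   0   0   0   0  26 120  22  34 128  16   0   0   0   0   0   0]
```

```bash
sed -i "s/f=np.mean(np.exp(2j\*a\[t\]))/g=float(sys.argv[5]) if len(sys.argv)>5 else None\n    if g is not None: t\&=abs((np.degrees(a)-g+90)%180-90)<40\n    f=np.mean(np.exp(2j*a[t]))/" plate.py
python3 -m inch '[[0,0,0.8,-0.85,0.3],[0.14,-0.7,0.8,-0.85,0.3],[0.14,-0.8,0.2,-0.85,0.3],[0.14,-0.8,0,-0.85,0.3],[0.1,-0.8,0,-0.85,0.3],[0,-0.8,0,-0.85,0.3],[0,-0.8,0,-0.85,0.3],[0,-0.6,0,-0.85,0.3],[0,-0.42,0,-0.88,0.3],[0,0,0,0,0.3]]'
python3 -m inch '[[0,0,0,0,0.3],[0,0,0,0,0.3],[0,0,0,0,0.3],[0,0,0,0,0.3]]'
for k in 1 2; do python3 plate.py 535 42 100 125 -25|sed -n 2p; python3 hub.py|head -1; done
```

```text
time: 21.75
ee_pos: [535.8, 40.6, 103.3]
ee_rot: [0.975, -0.221, -0.001, 0.0]
ft_force: [0.2, -0.7, -2.3]
opening: 60.8
time: 22.15
ee_pos: [536.6, 42.1, 104.8]
ee_rot: [0.976, -0.219, -0.0, -0.0]
ft_force: [-1.1, -0.9, -1.0]
opening: 61.0
plate n 9192 z 114.19 centre [536.79  42.22] hole [37.  38.9] x axis -25.06 |f| 0.86 826
stub 611 [534.03  42.58  76.17] [array([534.95,  42.07]), np.float64(10.37)]
plate n 9177 z 114.25 centre [536.82  42.15] hole [37.  38.9] x axis -25.19 |f| 0.86 835
stub 619 [534.09  42.64  76.18] [array([535.11,  42.13]), np.float64(10.4)]
```

```bash
sed -i "s/zt=np.median(Z\[m\])/zt=np.median(Z[m]);m\&=abs(Z-zt)<1.2/" plate.py
python3 plate.py 535 42 100 125 -25|sed -n 1,2p
python3 - <<'E'
from h import *
# driver axis again, from the first clear view: symmetric wall edges
z=np.load('pics/w3.npz');d=z['d'];i=viewer.camera_info('wrist');i['extrinsics']=z['E']
P=pts('wrist',d,i);Z=P[...,2];q=P[...,:2]-np.array([535.4,42.]);r=np.hypot(q[...,0],q[...,1]);a=np.degrees(np.arctan2(q[...,1],q[...,0]))
m=(Z>52)&(Z<56)&(r>36)&(r<44.5);ang=(a[m]+25+90)%360-90
for g in(0,180):
    t=ang[abs((ang-g+180)%360-180)<40]-g
    for lo,hi in((-40,-22),(-9,9),(22,40)):
        k=t[(t>lo)&(t<hi)]; print(g,lo,hi,len(k),np.percentile(k,[3,50,97]).round(1))
E
```

```text
tcp [536.6  41.9 104.8] closing deg -115.36
plate n 7596 z 114.29 centre [535.53  42.68] hole [39.9 40. ] x axis -25.36 |f| 0.86 780
0 -40 -22 67 [-28.6 -25.1 -22.4]
0 -9 9 157 [-6.8 -0.2  7.7]
0 22 40 69 [22.9 26.5 29.6]
180 -40 -22 68 [-28.6 -25.3 -22.4]
180 -9 9 151 [-6.5  0.2  7.6]
180 22 40 71 [23.2 26.3 29.7]
```

The corrected fit (hole 40 mm) puts the plate at (535.5,42.7), x axis -25.3°. The driver is at about -24.5°, so I'll shift y by -0.7 mm and turn +0.8°. Then I'll lower to just above the walls.

```bash
python3 -m inch '[[0,-0.028,-0.5,0.1,0.3],[0,0,-0.5,0,0.3],[0,0,-0.5,0,0.3],[0,0,-0.3,0,0.3],[0,0,0,0,0.3],[0,0,0,0,0.3],[0,0,0,0,0.3],[0,0,0,0,0.3]]'
for k in 1 2; do python3 plate.py 535 42 60 72.5 -25|sed -n 1,2p; python3 hub.py; done
```

```text
time: 23.1
ee_pos: [537.3, 40.8, 60.5]
ee_rot: [0.977, -0.213, 0.001, -0.0]
ft_force: [0.9, 0.1, -1.5]
opening: 60.9
tcp [537.3  40.8  60.5] closing deg -114.61
plate n 7648 z 69.79 centre [536.04  41.52] hole [40.  40.1] x axis -24.45 |f| 0.86 789
stub 1277 [536.57  41.6   75.94] [array([535.42,  41.96]), np.float64(10.92)]
hub 1461
tcp [537.2  40.8  60.5] closing deg -114.61
plate n 7631 z 69.76 centre [535.96  41.6 ] hole [39.9 40.1] x axis -24.73 |f| 0.86 776
stub 1287 [536.59  41.54  75.94] [array([535.38,  42.01]), np.float64(10.88)]
hub 1454
```

```bash
python3 -m inch '[[-0.024,0.018,-0.14,0,0.3],[0,0,-0.14,0,0.3],[0,0,0,0,0.3],[0,0,0,0,0.3],[0,0,0,0,0.3]]'; python3 -m inch '[[0,0,-0.1,0,0.3],[0,0,-0.1,0,0.3],[0,0,0,0,0.3],[0,0,0,0,0.3]]'
```

```text
time: 23.7
ee_pos: [536.1, 41.3, 52.8]
ee_rot: [0.977, -0.213, 0.0, -0.0]
ft_force: [-0.1, -0.1, -1.2]
opening: 61.1
time: 24.1
ee_pos: [535.9, 41.3, 47.6]
ee_rot: [0.977, -0.213, -0.0, 0.0]
ft_force: [0.3, -0.7, -0.3]
opening: 61.1
```

```bash
python3 plate.py 535.4 42 50 65 -25|sed -n 1,2p
```

```text
tcp [535.9  41.3  47.6] closing deg -114.61
plate n 7580 z 56.93 centre [533.94  42.5 ] hole [40.  40.8] x axis -24.63 |f| 0.86 809
```

The plate underside is at about 51, so the tabs are in the slots with no resistance. Continuing gently.

```bash
python3 -m inch '[[0,0,-0.08,0,0.3],[0,0,-0.08,0,0.3],[0,0,0,0,0.3],[0,0,0,0,0.3]]'; python3 -m inch '[[0,0,-0.08,0,0.3],[0,0,-0.06,0,0.3],[0,0,0,0,0.3],[0,0,0,0,0.3]]'; python3 plate.py 535.4 42 44 62 -25|sed -n 1,2p
```

```text
time: 24.55
ee_pos: [535.9, 41.3, 43.7]
ee_rot: [0.977, -0.213, -0.0, 0.0]
ft_force: [-0.6, 0.1, -1.6]
opening: 61.4
time: 24.95
ee_pos: [536.0, 41.3, 40.2]
ee_rot: [0.977, -0.213, -0.0, 0.0]
ft_force: [0.6, -0.7, -0.3]
opening: 60.8
tcp [536.   41.3  40.2] closing deg -114.61
plate n 7123 z 49.94 centre [531.85  43.39] hole [40.7 47.8] x axis -24.53 |f| 0.86 841
```

```bash
python3 -m inch '[[0,0,-0.04,0,0.3],[0,0,-0.03,0,0.3],[0,0,0,0,0.3],[0,0,0,0,0.3]]'; python3 -m inch '[[0,0,0,0,-0.2],[0,0,0,0,-0.6],[0,0,0,0,-1],[0,0,0,0,-1],[0,0,0,0,-1]]'; python3 -m inch '[[0,0,0.8,0,-1],[0,0,1,0,-1],[0,0,1,0,-1],[-0.4,0.15,1,0,-1],[-0.8,0.35,0.2,0,-1],[-0.8,0.35,0,0,-1],[-0.5,0.2,0,0,-1],[0,0,0,0,-1],[0,0,0,0,-1]]'
python3 chk.py; python3 plate.py 535.4 42 44.5 51.5 -25|sed -n 1,2p
```

```text
time: 25.4
ee_pos: [536.1, 41.3, 38.7]
ee_rot: [0.977, -0.213, 0.0, 0.0]
ft_force: [-0.0, -0.1, 0.5]
opening: 61.0
time: 25.9
ee_pos: [536.2, 41.3, 38.6]
ee_rot: [0.977, -0.213, 0.0, -0.0]
ft_force: [0.2, 0.9, 0.7]
opening: 85.4
time: 26.8
ee_pos: [473.9, 67.5, 138.6]
ee_rot: [0.977, -0.213, 0.0, 0.0]
ft_force: [0.3, 0.2, 0.5]
opening: 85.4
tcp [473.9  67.5 138.6] closing deg -114.6
disc/plate 2788 z at axis 47.86 slope [ 0.0108 -0.0056]
stub 720 z at axis 75.86 slope [0.0059 0.001 ]
tcp [474.2  67.4 138.6] closing deg -114.61
plate n 3388 z 48.08 centre [534.39  42.41] hole [40.2 41.4] x axis -24.42 |f| 0.85 351
```

View pics/chk.png

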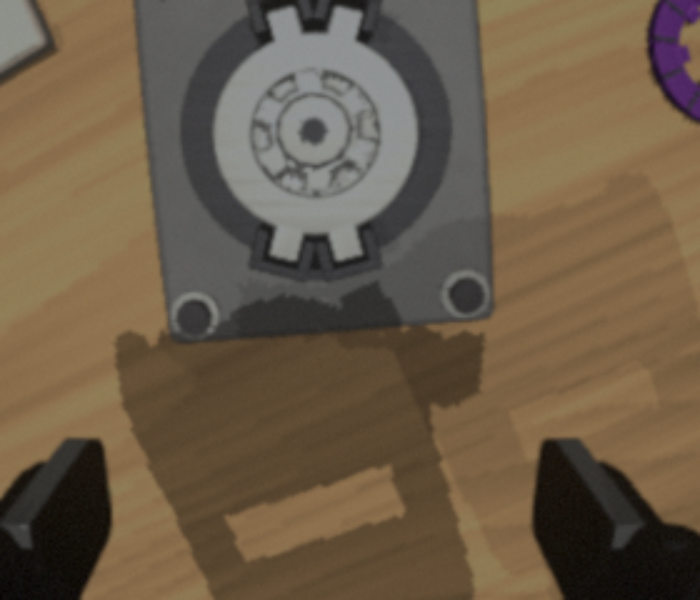

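The crop shows the plate centred at (315,130) with all four tabs down in the slots: (285,25), (345,25), (290,243) and (345,243). Its top is at 48.0 mm (nominal 48), level and off the fingers, so I'm handing in.

```bash
python3 -c "
from station import ticket,status
print(ticket.finish_job()); s=status.sense(); print(s['time'],s['ft_force'])"
```

```text
the job is handed in; nothing more can be done
None
the job is handed in; nothing more can be done
```

I put the clutch back together and handed the job in at about 27 s, well inside the 61 s limit; no verdict is reported.

- **Friction disc:** I picked the grey-brown lined disc, not the orange or purple one. I turned it about 15° to line up with the hub grooves and slid it down until flat on the backing plate. Its top measured 41.9 mm (nominal 42) and level.
- **Separator plate:** It is on the disc with all four tabs in the driver's slots. Its top measured 48.0 mm (nominal 48), tilted about 0.01 rad, x axis about 0.08 rad from the clutch's. The last centre estimate was about 1 mm off the axis, but that fit was partly spoiled by the hub showing in the bore.
- **Forces:** The wrist readings while fitting stayed under about 7 N, most of it sideways as the disc went down. I eased that with a 0.75 mm shift.

Some things went wrong or disagreed along the way:
- The first coarse reading of the disc's tooth angle was about 8° off; closer views corrected it.
- The first grip on the plate failed: the fingertips rode over its top and pressed about 18 N, pushing it against the bench. The plate had not moved, and the second grip, 5 mm lower, held.
- Gripper opening read 61 mm on the 64 mm parts, which I did not explain.

I never touched the nut, trimming tool, bowl or spray bottle, but I did not re-measure where they are at the end.

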